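# Lift the carrier plate with a flat lifter and slide it into the drying rack

### The job

Take the flat lifter by its upright grip, work its blade under the dark plate that lies loose on the bench in front of the stop bar, and slide the plate off the bench into the free upper slot of the rack, fully home against the rack's back, handling the plate only with the lifter and never with the gripper. Then draw the lifter out and stand it back on the bench, blade flat. Leave the dropper bottle, the timer and the tape roll where they are.

Things in the scene. Friction and masses are not known exactly. Their poses are not given: they have to be found in the camera images.
- lifter: Loose lifter, 160 g: flat steel blade 68 mm wide (y) with an upright black grip, standing on its blade. Origin on the blade's underside below the grip, z up, x to the blade's front. Blade from x = -15 to 100 mm, 2.5 mm thick, tapering over its last 15 mm to a 1 mm edge. Grip 12 mm thick (y), 30 mm deep (x), z = 27 to 97 mm; narrower neck below it, 6 mm high crossbar behind.
- grip (a point): Point in the middle of the lifter's grip, 72 mm above the blade's underside; axes as the lifter's.
- blade_tip (a point): Middle of the blade's front edge, on its underside (lifter x = 100 mm).
- plate: Dark metal carrier plate, 90 mm deep (x), 100 mm wide (y), 6 mm thick, about 130 g, lying flat and loose on the bench, 8 to 25 mm short of the stop bar and a little askew. Its lower edges are bevelled all round, rising 3 mm over 5 mm. Origin at the centre of its underside, z up.
- stop_bar: Aluminium bar fixed to the bench, 150 mm long (y), 22 mm deep, 16 mm high. Origin on the bench at the centre of a plate lying square against the bar's near face; that face is at x = +45 mm and looks to -x, where the plate lies.
- rack: Grey plastic rack fixed to the bench, 136 mm wide, 86 mm high, open to -x. Origin on the bench below the centre of a plate that is fully home. Two slots one above the other; the lower holds a like plate that is part of the rack, top at z = 34 mm. Back wall at x = +45 mm. Side cheeks (z = 41 to 86 mm) flare the mouth from 108 mm between the walls to about 122 mm at x = -69 mm.
- slot (a point): Where the centre of the plate's underside must come: free upper slot, fully home, 62 mm above the bench; axes as the rack's. The plate's sides rest on two ledges (tops at this height, 6 mm thick, from x = -50 mm, fronts dipping); the blade passes in the 80 mm gap between the ledges, open down to the lower plate. Rails over the ledges are 12 mm above their tops, fronts rising.
- dropper: Bystander: small white dropper bottle, 26 mm across, 80 mm high. Origin at the centre of its underside.
- timer: Bystander: white bench timer, 40 x 68 x 59 mm. Origin at the centre of its underside.
- tape_roll: Bystander: tan roll of tape lying flat, 85 mm across, 24 mm high. Origin at the centre of its underside.
There are look-alikes about, which are no part of the job. What is shaped like the lifter but turquoise or yellow is not meant.

How it is judged:
By the outcome, as a careful person would: the job done as asked, in the order asked, and still so for the second after the job is handed in, with the robot touching nothing.
It also fails if it takes over 67 s, if anything falls off the work surface, if the arm or the gripper's body presses on something with over 40 N, if the wrist force passes 120 N, or if a joint passes its speed limit or range.

### The arm

A 6-joint arm with a two-finger parallel gripper is mounted at the origin on a cart in front of the work surface, level with it; the furniture and walls round the work are solid. World frame = base frame: x ahead of the robot, y to its left, z up, the work surface at z = 0. Lengths are in m, angles in rad, forces in N, time in s.
With the tool pointing down it reaches from about 0.375 to 0.925 m from the base axis. Payload 5.7 kg.
Tool frame: the origin (TCP) lies between the finger pads; the fingertips stand 8 mm ahead of it and the grasp point (between the pads) lies 11 mm behind it; z points along the fingers, y is the line along which they close (so a half turn about z gives the same grasp; the last joint's range is limited). The gripper opens to 85 mm and grips with 20 to 120 N. Pads are 22 mm wide; open, the fingers measure 114 mm over their backs; the gripper's body (76 mm by 85 mm) begins 54 mm behind the grasp point. The pads swing forward as they close: fully open they stand 13 mm farther back than shut.
Start: joints at [-1.227, 0.359, 1.51, -0, 1.272, -0.115], TCP at [0.266, -0.538, 0.239] pointing down, gripper open.
Joint ranges: [-2.97, 2.97], [-1.01, 2.36], [0.21, 2.38], [-0.96, 4.11], [0.2, 2.71], [-2.98, 2.98]. Speed limits (rad/s): [2.39, 2.39, 3.14, 3.14, 3.14, 3.14].

### API

Orientations are given as a 3x3 rotation matrix whose columns are the frame's x, y, z axes.
In Python, from plant import r gives the robot as it stands.
- The arm moves only by the shell command python3 -m jog 'ROWS'. ROWS is JSON, a list of rows, each a list of 3 entries, a list of its own where there are three numbers: the shift along the world's x, y, z in cm, then the turn, a rotation vector about the world's x, y, z in rad, then the opening, from 0 (shut) to 1 (fully open). A call has 1 to 12 rows; each row shifts and turns the commanded pose from where the row before left it; what a row does not reach is not made up. A row lasts 1/12 s, in which the tool goes at most 41.7 mm and 7.16 degrees, less where a joint would pass 70% of its speed; a pose out of reach is approached as far as the arm can. A call with a gripper value outside its range is refused whole. The fingers move at their own pace and stop on an object; the grip force is fixed at half the most. Time passes only in rows, so rows that do not move let the fingers close. It gives the time, the measured TCP pose, the force, the opening and the grip force at its end, in the units of the state.
- r.observe(): the state, without advancing time (a new reading comes with each control period).
- r.snapshot(name): name is "scene" or "top" or "wrist"; returns a dict with "pixels" (420x560x3 uint8, red, green, blue), "z_map" (420x560 float32, m along the optical axis (not along the pixel's ray), 0 where there is no reading), "intrinsics" (3x3 intrinsics, pixels), "rvec" (rotation vector, rad) and "tvec" (3), from world to camera coordinates, as OpenCV has them; the wrist camera has in their place "hand_eye" (4x4, takes a point from camera to tool coordinates, whose origin is the TCP and whose axes are the flange's). Camera axes: x right, y down, z forward; pixel columns grow to the right and rows downward; lengths in m; the calibration is good to about 2 mm. A picture is of the moment at which its call begins: read the wrist's pose just before it.
- r.hand_in(): hands the job in; it is judged then, once.
The state is a dict: "time_s": time; "q": joint angles; "qd": joint speeds; "joint_torque": joint torques, N m; "tcp_pos": TCP position; "ee_rot": TCP orientation; "force": force on the tool from outside, world axes, zero at the start; "moment": the same for the moment, N m; "opening": finger opening in m; "grip_force": force on a finger pad.
Only numpy, scipy, OpenCV 4.12 (cv2) and the standard library are available. Lean on these libraries where they do the work, as an engineer would, in place of code of your own. Each camera call takes 0.05 s, during which the arm holds its last target. There are 200 camera calls.

## Working session

There is one attempt and no reset: what is moved stays moved. The work goes in short steps, Python scripts to look and compute and a shell command to move; the robot and the scene stay as the last step left them, time stands still between calls to the robot, and variables do not carry over. Pictures are saved under pics/ and viewed, at most 10 in all, crops included, and the job is handed in when it is done.

```bash
ls; mkdir -p pics
cat > h.py <<'E'
import numpy as np, cv2
from plant import r
def cam(s):
    R,_=cv2.Rodrigues(np.array(s["rvec"],float)); return R,np.array(s["tvec"],float).ravel(),np.array(s["intrinsics"])
def world(s,mask=None):
    "HxWx3 world points from depth"
    K=np.array(s["intrinsics"]);z=s["z_map"];v,u=np.indices(z.shape)
    P=np.stack([(u-K[0,2])/K[0,0]*z,(v-K[1,2])/K[1,1]*z,z],-1)
    if "rvec" in s:
        R,t,_=cam(s); return (P-t)@R
    H=np.array(s["hand_eye"]);o=s["obs"];Rt=np.array(o["ee_rot"])
    return (P@H[:3,:3].T+H[:3,3])@Rt.T+np.array(o["tcp_pos"])
def snap(n):
    o=r.observe();s=r.snapshot(n);s["obs"]=o;return s
def save(s,f,crop=None,k=1):
    im=s["pixels"][:,:,::-1]
    if crop: im=im[crop[1]:crop[3],crop[0]:crop[2]]
    cv2.imwrite("pics/"+f,cv2.resize(im,None,fx=k,fy=k,interpolation=cv2.INTER_CUBIC))
E
python3 - <<'E'
from h import *
import pickle
o=r.observe();print(o["time_s"],o["force"],o["opening"]);print(np.round(o["ee_rot"],3))
for n in("scene","top"):
    s=snap(n);pickle.dump(s,open(n+".pkl","wb"));save(s,n+".png",k=1.4)
E
```

```text
pics
0.0 [0.17446278 0.33973873 0.03472701] 0.08561982576919377
[[ 0.897  0.443 -0.001]
 [ 0.443 -0.897  0.002]
 [ 0.    -0.002 -1.   ]]
```

View pics/scene.png

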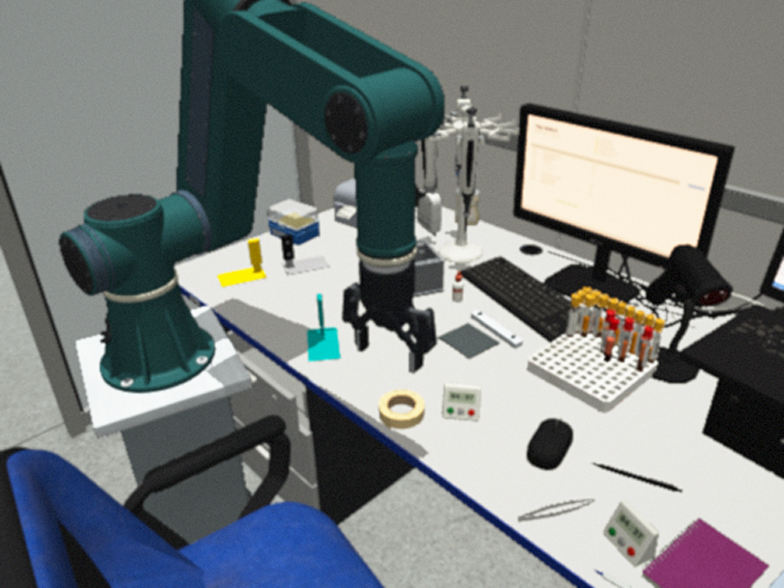

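View pics/top.png

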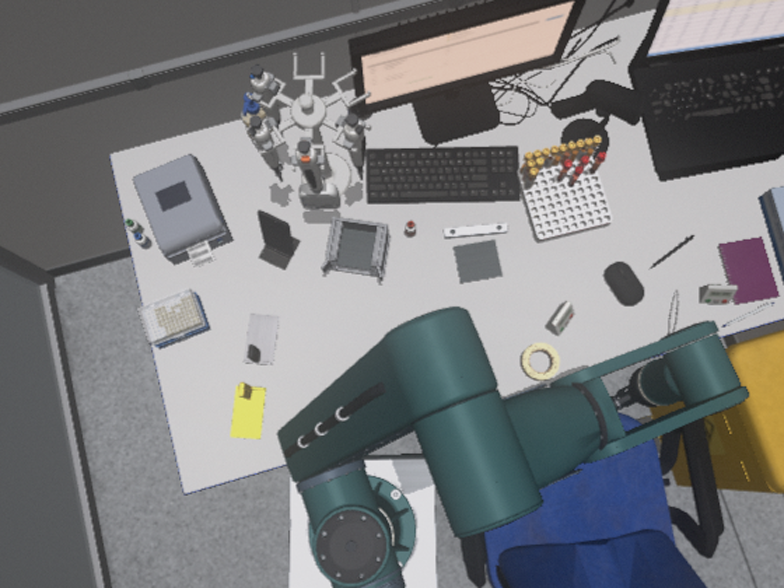

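The scene picture shows three lifter shapes: yellow at (242,265), turquoise at (322,340), and a black grip on a steel blade at (288,250)/(305,266). In the top view, the black-grip one is at (258,340) and the yellow one at (247,410). The plate is at (478,262), the bar at (475,231) and the rack at (357,248). By the description I choose the black-grip one.

Run:
```python
from h import *
import pickle
s=pickle.load(open("top.pkl","rb"));W=world(s)
sc=pickle.load(open("scene.pkl","rb"));V=world(sc)
def p(W,u,v,k=1.4): print((u,v),np.round(W[int(round(v/k)),int(round(u/k))],4))
for uv in [(258,340),(265,325),(254,353),(478,262),(475,231),(357,248),(333,235),(382,250),(410,228),(562,317),(541,345),(300,420),(220,300)]:p(W,*uv)
print("scene")
for uv in [(288,240),(310,266),(470,340),(495,328),(430,265)]:p(V,*uv)
save(s,"c1.png",(160,140,375,320),3.6)
# clusters
hsv=cv2.cvtColor(s["pixels"],cv2.COLOR_RGB2HSV)
def rect(name,m):
    n,l,st,_=cv2.connectedComponentsWithStats(m.astype(np.uint8))
    for i in range(1,n):
        if st[i,4]>60:
            P=W[l==i];q=cv2.minAreaRect(P[:,:2].astype(np.float32));print(name,st[i],np.round(q[0],4),np.round(q[1],4),round(q[2],2),"z",np.round(np.percentile(P[:,2],[5,50,95]),4))
X=W
roi=lambda x0,x1,y0,y1:(np.indices(s["z_map"].shape)[1]*1.4>x0)&(np.indices(s["z_map"].shape)[1]*1.4<x1)&(np.indices(s["z_map"].shape)[0]*1.4>y0)&(np.indices(s["z_map"].shape)[0]*1.4<y1)
g=s["pixels"].astype(int).sum(2)/3
print("gray bench",g[int(300/1.4),int(400/1.4)],"blade",g[int(325/1.4),int(265/1.4)],"plate",g[187,341])
rect("plate",roi(445,515,239,290)&(g<150))
rect("bar",roi(435,520,215,242)&(W[...,2]>.010))
rect("rack",roi(315,400,205,290)&(W[...,2]>.07))
rect("grip",roi(235,290,305,370)&(W[...,2]>.05))
rect("dropper",roi(400,420,215,240)&(W[...,2]>.02))
rect("timer",roi(540,580,295,340)&(W[...,2]>.03))
rect("tape",roi(515,570,335,385)&(W[...,2]>.015))
```

```text
(258, 340) [ 0.4213  0.2385 -0.0033]
(265, 325) [ 0.4566  0.2226 -0.0006]
(254, 353) [0.3785 0.229  0.0888]
(478, 262) [ 0.5944 -0.2743  0.0112]
(475, 231) [ 0.6698 -0.2707  0.0108]
(357, 248) [0.627  0.0055 0.0353]
(333, 235) [0.644  0.0562 0.0822]
(382, 250) [ 0.6042 -0.0542  0.0874]
(410, 228) [ 0.664  -0.1184  0.0604]
(562, 317) [ 0.4521 -0.4526  0.0564]
(541, 345) [ 0.395  -0.4081  0.0222]
(300, 420) [0.21   0.0759 0.4578]
(220, 300) [0.5174 0.3273 0.0038]
scene
(288, 240) [0.3891 0.2351 0.0814]
(310, 266) [0.4309 0.2115 0.0033]
(470, 340) [ 0.5979 -0.2869  0.0094]
(495, 328) [ 0.6679 -0.2818  0.0155]
(430, 265) [ 0.633  -0.0622  0.0797]
gray bench 201.0 blade 194.66666666666666 plate 107.66666666666667
plate [324 171  35  32 819] [ 0.3899 -0.2237] [0.1221 0.5546] 76.35 z [-0.0016  0.0058  0.0128]
bar [317 159  46  11 287] [ 0.6714 -0.2707] [0.0255 0.1485] 3.86 z [0.0114 0.0161 0.0232]
rack [229 155  48  45 635] [ 0.4105 -0.0036] [0.5625 0.1547] 3.71 z [0.0746 0.0838 0.0917]
grip [176 246   8  12  72] [0.3812 0.2362] [0.0147 0.0307] 88.86 z [0.0535 0.0924 0.1022]
dropper [289 158   8  10  66] [ 0.6693 -0.1171] [0.02   0.0242] 11.39 z [0.0237 0.0484 0.0753]
timer [391 215  18  22 182] [ 0.4557 -0.454 ] [0.0281 0.07  ] 52.13 z [0.0317 0.0523 0.0637]
tape [372 245  28  27 384] [ 0.2452 -0.281 ] [0.0814 0.4178] 42.24 z [0.0166 0.024  0.0299]
tape [392 267  16   8  74] [ 0.1936 -0.2103] [0.0136 0.2512] 24.71 z [0.6699 0.6911 0.6992]
```

View pics/c1.png

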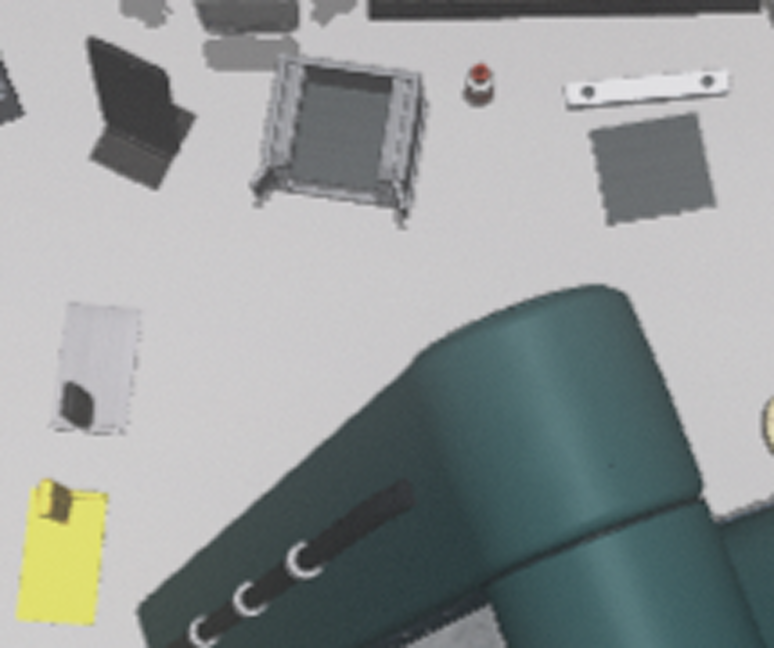

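The crop shows the black-grip lifter at (75,405), with its steel blade running up to (105,305), i.e. world +x. Moving towards it, with wrist looks at the plate and rack on the way.

```bash
python3 -m jog '[[[2,2,0.5],[0,0,-0.04],1],[[2.3,2.4,0.5],[0,0,-0.042],1],[[2.3,2.4,0.5],[0,0,-0.042],1],[[2.3,2.4,0.5],[0,0,-0.042],1],[[2.3,2.4,0.5],[0,0,-0.042],1],[[2.3,2.4,0.5],[0,0,-0.042],1],[[2.3,2.4,0.5],[0,0,-0.042],1],[[2.3,2.4,0.5],[0,0,-0.042],1],[[2.3,2.4,0.5],[0,0,-0.042],1],[[2.3,2.4,0.5],[0,0,-0.042],1],[[1,1.5,0.5],[0,0,-0.042],1],[[0,0,0],[0,0,0],1]]'
python3 - <<'E'
from h import *
import pickle
s=snap("wrist");pickle.dump(s,open("w1.pkl","wb"));save(s,"w1.png",k=1.4)
print(s["obs"]["tcp_pos"],s["obs"]["time_s"]);print(np.round(s["hand_eye"],3));print(s["intrinsics"])
W=world(s)
print("corners",[np.round(W[v,u],3) for v,u in((10,10),(10,550),(410,10),(410,550))])
E
```

```text
time_s: 1.1
tcp_pos: [0.505, -0.2839, 0.2949]
ee_rot: [[1.0, 0.001, 0.002], [0.001, -1.0, 0.001], [0.002, -0.001, -1.0]]
force: [0.4, 0.4, 0.6]
opening: 0.0853
grip_force: 0.0
[ 0.5049851  -0.28388773  0.29486666] 1.1
[[ 0.    -0.958 -0.286  0.071]
 [ 1.     0.     0.    -0.002]
 [-0.    -0.286  0.958 -0.136]
 [ 0.     0.     0.     1.   ]]
[[297.31324215   0.         279.86029785]
 [  0.         297.31324215 209.04742273]
 [  0.           0.           1.        ]]
corners [array([0.71 , 0.058, 0.001]), array([ 0.71 , -0.621,  0.001]), array([ 0.514, -0.222,  0.38 ]), array([ 0.515, -0.341,  0.38 ])]
```

View pics/w1.png

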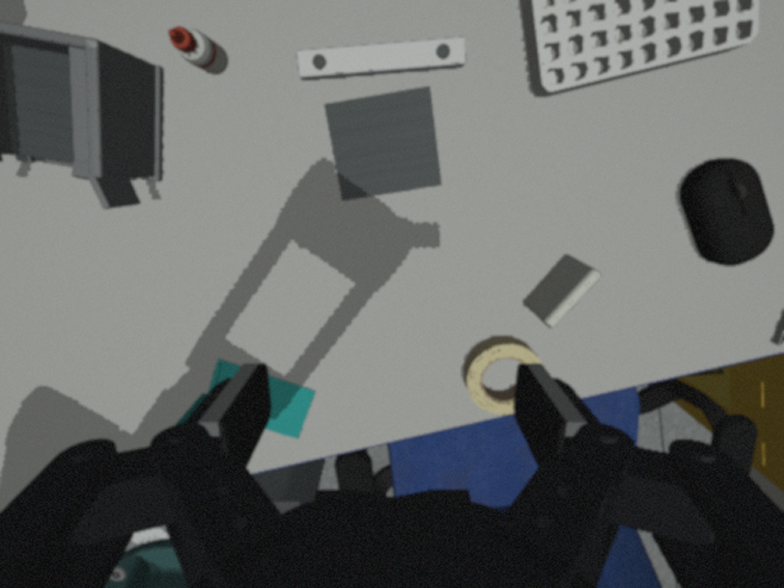

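The picture shows the plate at (326,103),(430,87),(441,185),(342,200), the bar front from (299,78) to (466,64), the dropper at (190,45), the rack at left, and the turquoise lifter at (260,400). Next: measure these, then go on to the rack.

```bash
cat >> h.py <<'E'
def ray(s,u,v,z,k=1.4):
    "pixel (in k-scaled picture) to plane z"
    K=np.array(s["intrinsics"]);d=np.array([(u/k-K[0,2])/K[0,0],(v/k-K[1,2])/K[1,1],1])
    if "rvec" in s:
        R,t,_=cam(s);C=-R.T@t;d=R.T@d
    else:
        H=np.array(s["hand_eye"]);Rt=np.array(s["obs"]["ee_rot"]);C=Rt@H[:3,3]+np.array(s["obs"]["tcp_pos"]);d=Rt@H[:3,:3]@d
    return C+d*(z-C[2])/d[2]
E
python3 - <<'E'
from h import *
import pickle
s=pickle.load(open("w1.pkl","rb"));W=world(s)
C=[ray(s,u,v,.006) for u,v in[(326,103),(430,87),(441,185),(342,200)]]
print("plate",np.round(C,4).tolist(),np.round(np.mean(C,0),4))
B=[ray(s,u,v,.016) for u,v in[(297,52),(464,39),(466,58),(299,72)]]
print("bar",np.round(B,4).tolist(),np.round(np.mean(B,0),4))
for i in range(4):
    print(np.linalg.norm(C[i]-C[i-3]),np.degrees(np.arctan2(*(C[i-3]-C[i])[:2])),np.linalg.norm(B[i]-B[i-3]),np.degrees(np.arctan2(*(B[i-3]-B[i])[:2])))
g=s["pixels"].astype(int).sum(2)/3
m=np.zeros(g.shape,bool);m[55:148,220:325]=1
pm=m&(W[...,2]>.003)&(g<130)&(W[...,0]<.66)
bm=np.zeros(g.shape,bool);bm[20:60,200:345]=1;bm&=(W[...,2]>.0135)&(W[...,1]>-.37)&(W[...,1]<-.18)
for n,m in(("plate",pm),("bar",bm)):
    P=W[m];q=cv2.minAreaRect((P[:,:2]*1000).astype(np.float32));print(n,m.sum(),q,np.median(P[:,2]),np.percentile(P[:,2],[5,95]))
for u,v in [(380,140),(380,60),(85,60),(40,90),(180,35),(565,270),(482,390)]: print((u,v),W[int(v/1.4),int(u/1.4)].round(4))
E
python3 -m jog '[[[0,2,0],[0,0,0],1],[[0,3,0],[0,0,0],1],[[0,3,0],[0,0,0],1],[[0,3,0],[0,0,0],1],[[0,3,0],[0,0,0],1],[[0,3,0],[0,0,0],1],[[0,3,0],[0,0,0],1],[[0,3,0],[0,0,0],1],[[0,3,0],[0,0,0],1],[[0,2,0],[0,0,0],1],[[0,0,0],[0,0,0],1]]'
python3 - <<'E'
from h import *
import pickle
s=snap("wrist");pickle.dump(s,open("w2.pkl","wb"));save(s,"w2.png",k=1.4)
E
```

```text
plate [[0.6357, -0.22, 0.006], [0.6494, -0.3171, 0.006], [0.5613, -0.3304, 0.006], [0.5467, -0.2321, 0.006]] [ 0.5983 -0.2749  0.006 ]
bar [[0.6758, -0.1976, 0.016], [0.6861, -0.3452, 0.016], [0.6711, -0.3477, 0.016], [0.6598, -0.1984, 0.016]] [ 0.6732 -0.2722  0.016 ]
0.09806766147650109 171.96439446721016 0.1479350834480671 176.01791120037623
0.0890596359447804 -98.54730604598748 0.015146596432426938 -99.60838573162869
0.09937336922719725 -8.440239644242785 0.14976154475277442 -4.337269693424462
0.089759309546099 82.28857765001294 0.0160055873885827 87.23015930463418
plate 5324 ((599.1123046875, -265.82257080078125), (130.12509155273438, 115.02892303466797), 86.7523422241211) 0.007078873811415504 [0.00567565 0.00852013]
bar 2414 ((629.3956909179688, -274.1732482910156), (107.30824279785156, 149.608642578125), 4.454691410064697) 0.01694698784554763 [0.01519569 0.01980453]
(380, 140) [ 0.6031 -0.2698  0.0062]
(380, 60) [ 0.6702 -0.2707  0.0171]
(85, 60) [ 0.6549 -0.0525  0.0839]
(40, 90) [0.6421 0.0238 0.035 ]
(180, 35) [ 0.6735 -0.1208  0.0731]
(565, 270) [ 0.4805 -0.4549  0.023 ]
(482, 390) [ 0.5762 -0.2821  0.4305]
time_s: 2.07
tcp_pos: [0.5016, -0.0048, 0.2937]
ee_rot: [[1.0, 0.002, -0.001], [0.002, -1.0, 0.001], [-0.001, -0.001, -1.0]]
force: [0.3, -0.2, 1.0]
opening: 0.0855
grip_force: 0.0
```

View pics/w2.png

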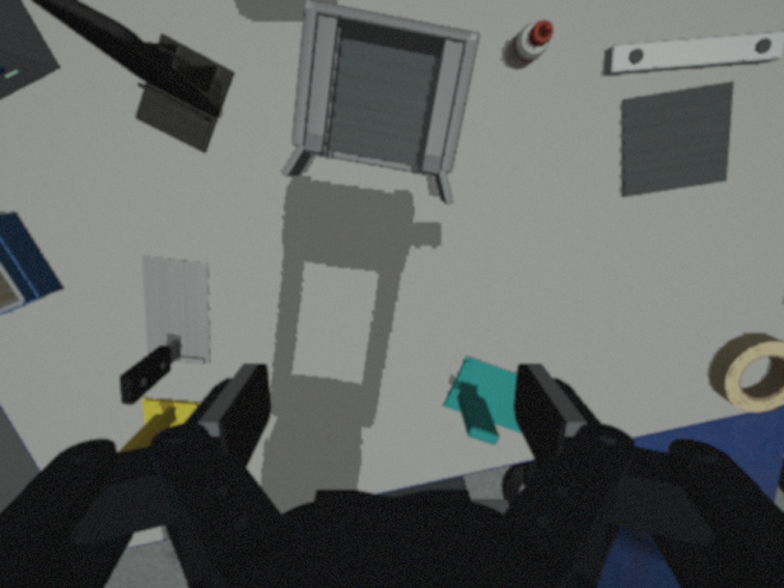

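The picture shows the rack's outer top corners at about (308,2),(479,35),(452,173),(298,148), with the mouth flares at (287,172) and (448,200). The lifter blade is at (143,257)-(209,263)-(209,361), and its grip top at (133,388). Next: compute the rack pose and move above the lifter.

```bash
python3 - <<'E'
from h import *
import pickle
s=pickle.load(open("w2.pkl","rb"));W=world(s)
z=W[...,2]
m=(z>.078)&(z<.095)&(W[...,0]>.5)&(abs(W[...,1])<.12)
n,l,st,_=cv2.connectedComponentsWithStats(m.astype(np.uint8));
for i in range(1,n):
    if st[i,4]>100:
        P=W[l==i];q=cv2.minAreaRect((P[:,:2]*1000).astype(np.float32));print(st[i],np.round(q[0],1),np.round(q[1],1),round(q[2],2),np.median(P[:,2]))
# lower plate surface
m=(abs(z-.034)<.004)&(W[...,0]>.5)&(abs(W[...,1])<.07)
n,l,st,_=cv2.connectedComponentsWithStats(m.astype(np.uint8));i=1+st[1:,4].argmax();P=W[l==i];print("lower",st[i],cv2.minAreaRect((P[:,:2]*1000).astype(np.float32)),np.median(P[:,2]))
for uv in [(308,2),(479,35),(452,173),(298,148)]: print(uv,ray(s,*uv,.086).round(4))
for uv in [(143,257),(209,263),(209,361)]: print(uv,ray(s,*uv,.002).round(4))
print("grip",ray(s,133,388,.097).round(4),W[int(388/1.4),95].round(4))
save(s,"c2.png",(190,0,350,150),5)
E
python3 -m jog '[[[-1,2,0],[0,0,0],1],[[-1.2,3,-0.5],[0,0,-0.02],1],[[-1.2,3,-0.5],[0,0,-0.02],1],[[-1.2,3,-1],[0,0,-0.02],1],[[-1.2,3,-1],[0,0,-0.02],1],[[-1.2,3,-1],[0,0,0],1],[[-1.2,3,-1],[0,0,0],1],[[-1.2,2.5,-1],[0,0,0],1],[[-1.2,1,0],[0,0,0],1],[[0,0,0],[0,0,0],1]]'
python3 - <<'E'
from h import *
import pickle
s=snap("wrist");pickle.dump(s,open("w3.pkl","wb"));save(s,"w3.png",k=1.4)
E
```

```text
[ 201    0  141  147 6141] [617.1   7.3] [137.  124.2] 80.52 0.08549727862272485
lower [ 234   27   80   92 5637] ((626.0690307617188, 7.030834197998047), (85.02613830566406, 90.53800201416016), 80.52099609375) 0.03501853800078836
(308, 2) [0.6862 0.0573 0.086 ]
(479, 35) [ 0.6657 -0.0657  0.086 ]
(452, 173) [ 0.5694 -0.0503  0.086 ]
(298, 148) [0.5879 0.0706 0.086 ]
(143, 257) [0.4835 0.2574 0.002 ]
(209, 263) [0.4773 0.1892 0.002 ]
(209, 361) [0.3643 0.2033 0.002 ]
grip [0.3841 0.2288 0.097 ] [0.3831 0.2301 0.095 ]
time_s: 2.95
tcp_pos: [0.3946, 0.228, 0.2331]
ee_rot: [[0.997, -0.079, -0.003], [-0.079, -0.997, -0.001], [-0.003, 0.001, -1.0]]
force: [-0.7, -0.2, -0.9]
opening: 0.0852
grip_force: 0.0
```

View pics/c2.png

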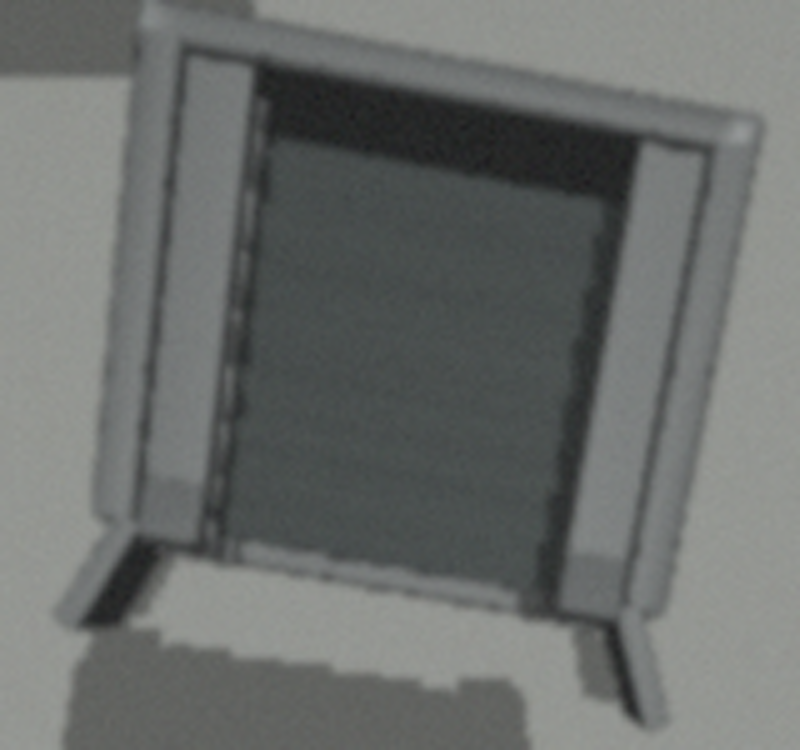

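View pics/w3.png

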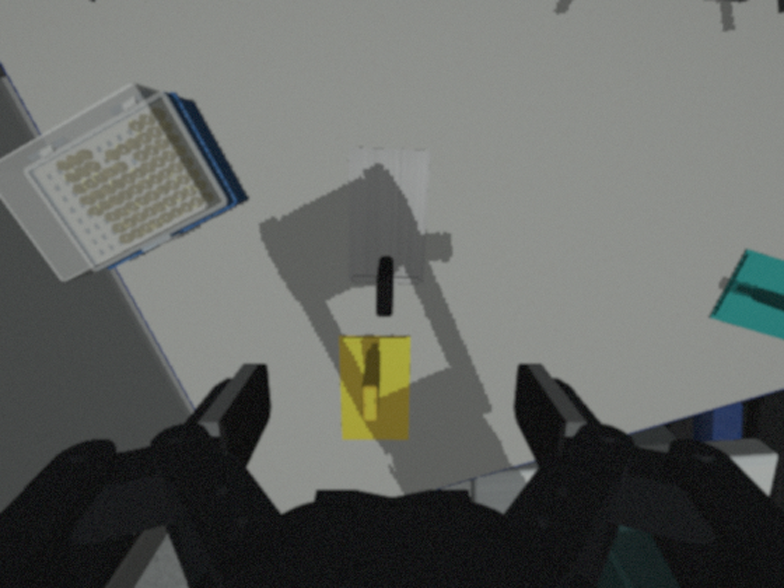

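c2 shows the rack corners at (145,3),(760,118),(665,615),(95,520) and an empty upper slot over the dark lower plate. w3 shows the black grip at (385,285) on the steel blade (360,148)-(428,150). The yellow one is behind it at (375,390).

Run:
```python
from h import *
import pickle
s=pickle.load(open("w3.pkl","rb"));W=world(s);z=W[...,2]
B=np.zeros(z.shape,bool);B[175:235,255:295]=1
m=B&(z>.03)
P=W[m];top=P[P[:,2]>.09];print(len(P),len(top),top.mean(0),np.ptp(top,axis=0),np.median(top[:,2]))
for Q in(P,top):print(cv2.minAreaRect((Q[:,:2]*1000).astype(np.float32)))
for q in[(360,148),(428,150),(422,281),(350,277)]:print(q,ray(s,*q,.0025).round(4))
save(s,"c3.png",(235,95,320,240),4)
# two-view height of grip top centre: w2 (133,388), scene depth
```

```text
525 388 [0.38497662 0.23584255 0.10300775] [0.09898454 0.01873678 0.27664072] 0.09772818846819535
((417.03680419921875, 233.04342651367188), (11.6054105758667, 99.582763671875), 84.95946502685547)
((417.03680419921875, 233.04342651367188), (11.6054105758667, 99.582763671875), 84.95946502685547)
(360, 148) [0.4834 0.2488 0.0025]
(428, 150) [0.4774 0.1926 0.0025]
(422, 281) [0.365  0.2041 0.0025]
(350, 277) [0.3739 0.269  0.0025]
```

View pics/c3.png

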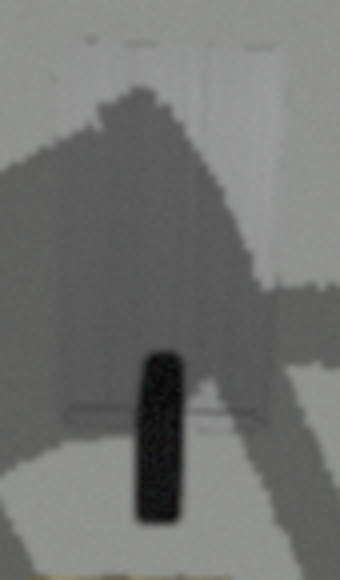

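Run:
```python
from h import *
import pickle
s=pickle.load(open("w3.pkl","rb"));W=world(s);z=W[...,2]
B=np.zeros(z.shape,bool);B[175:235,255:295]=1
m=B&(z>.09)&(z<.105)&(W[...,0]<.43);P=W[m]
print(len(P),np.median(P,0),cv2.minAreaRect((P[:,:2]*1000).astype(np.float32)))
print("front",*[ray(s,u,v,.001,1).round(4) for u,v in((249.5,105.5),(306,106))],"rear",*[ray(s,u,v,.0025,1).round(4) for u,v in((250,201),(302.5,202.5))])
print("top",ray(s,274.8,209,.097,1))
s2=pickle.load(open("w2.pkl","rb"));W=world(s2);z=W[...,2]
m=(z>.09)&(z<.105)&(W[...,0]<.43)&(W[...,0]>.34)&(abs(W[...,1]-.23)<.03);P=W[m];print("w2",len(P),np.median(P,0),cv2.minAreaRect((P[:,:2]*1000).astype(np.float32)))
```

```text
380 [0.38358141 0.23605692 0.09770959] ((382.16741943359375, 236.1189422607422), (11.6054105758667, 29.573286056518555), 84.95946502685547)
front [0.4844 0.2578 0.001 ] [0.4786 0.192  0.001 ] rear [0.3698 0.2695 0.0025] [0.3625 0.2029 0.0025]
top [0.38498421 0.23509494 0.097     ]
w2 276 [0.38368454 0.23313434 0.09733827] ((381.93157958984375, 235.28504943847656), (12.244668960571289, 30.193649291992188), 83.4755859375)
```

```bash
python3 -m jog '[[[-0.7,0.4,-2],[0,0,-0.018],1],[[-0.55,0.35,-3],[0,0,0],1],[[0,0,-3],[0,0,0],1],[[0,0,-3],[0,0,0],1],[[0,0,-3],[0,0,0],1],[[0,0,-2],[0,0,0],1],[[0,0,-1.2],[0,0,0],1],[[0,0,0],[0,0,0],1]]'; python3 -m jog '[[[0,0,0],[0,0,0],0],[[0,0,0],[0,0,0],0],[[0,0,0],[0,0,0],0],[[0,0,0],[0,0,0],0],[[0,0,0],[0,0,0],0],[[0,0,0],[0,0,0],0],[[0,0,0],[0,0,0],0],[[0,0,0],[0,0,0],0]]'
```

```text
time_s: 3.67
tcp_pos: [0.3843, 0.2333, 0.0601]
ee_rot: [[0.995, -0.1, -0.003], [-0.101, -0.995, -0.002], [-0.003, 0.002, -1.0]]
force: [-0.2, -0.3, 0.6]
opening: 0.0853
grip_force: 0.0
time_s: 4.33
tcp_pos: [0.3843, 0.2357, 0.0626]
ee_rot: [[0.995, -0.099, 0.001], [-0.099, -0.995, 0.0], [0.001, -0.0, -1.0]]
force: [-0.8, -1.1, 4.7]
opening: 0.0113
grip_force: 60.7
```

```bash
python3 -m jog '[[[0,0,1],[0,0,0],0],[[0,0,3],[0,0,0],0],[[0,0,3],[0,0,0],0],[[0,0,3],[0,0,0],0],[[0.5,-1,3],[0,0,0],0],[[1,-2,3],[0,0,0.01],0],[[1.5,-3,0],[0,0,0.01],0],[[1.5,-3,0],[0,0,0.01],0],[[1.5,-3,0],[0,0,0.01],0],[[1,-3,0],[0,0,0.01],0],[[0.5,-2,0],[0,0,0.01],0],[[0,-0.3,0],[0,0,0],0]]'
python3 - <<'E'
from h import *
import pickle
s=snap("wrist");pickle.dump(s,open("w4.pkl","wb"));save(s,"w4.png",k=1.4)
s2=pickle.load(open("w2.pkl","rb"))
h=cv2.cvtColor(s2["pixels"],cv2.COLOR_RGB2HSV);W=world(s2)
m=(h[...,0]>80)&(h[...,0]<100)&(h[...,1]>120)&(W[...,2]<.2)&(W[...,2]>-.01)
P=W[m];print("turq",P.min(0),P.max(0));
E
```

```text
time_s: 5.33
tcp_pos: [0.4602, 0.0596, 0.2221]
ee_rot: [[0.999, -0.041, 0.001], [-0.041, -0.999, -0.001], [0.001, 0.001, -1.0]]
force: [0.7, -0.3, -1.5]
opening: 0.0114
grip_force: 59.9
turq [ 0.27621908 -0.15239836  0.00152472] [ 0.36993329 -0.06418541  0.10061143]
```

View pics/w4.png

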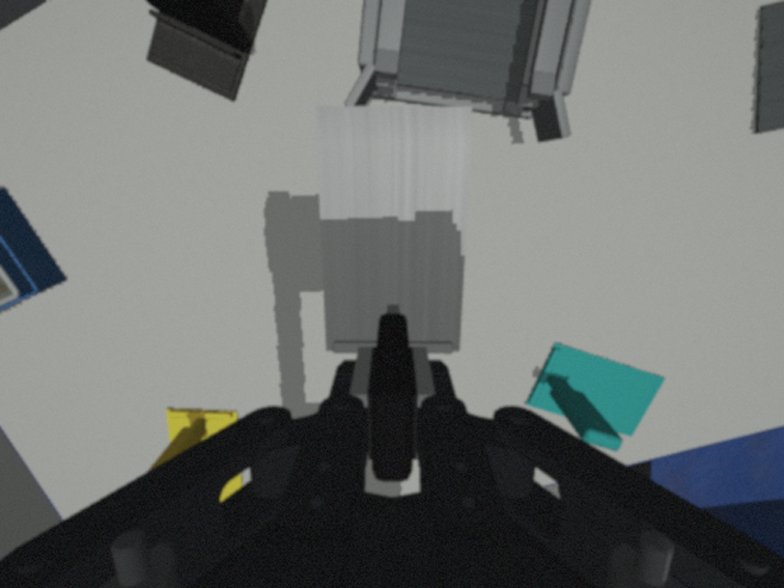

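The lifter is held upright: blade front corners at (317,107),(472,107), rear at (326,352),(462,352).

Run:
```python
from h import *
import pickle
s=pickle.load(open("w4.pkl","rb"));W=world(s);o=s["obs"];R=np.array(o["ee_rot"]);p=np.array(o["tcp_pos"])
T=(W-p)@R  # tool coords
m=np.zeros(T.shape[:2],bool);m[85:205,235:328]=1;m&=abs(T[...,2]-.06)<.015
P=T[m];A=np.c_[P[:,:2],np.ones(len(P))];c=np.linalg.lstsq(A,P[:,2],rcond=None)[0];print("plane z=ax+by+c (tool)",c,len(P),(P[:,2]-A@c).std())
for u,v in((317,107),(472,107),(326,352),(462,352)):
    w=ray(s,u,v,p[2]-.059);print(((w-p)@R).round(4))
```

```text
plane z=ax+by+c (tool) [ 0.00827368 -0.00256843  0.05873561] 11118 0.0006840878737278682
[ 0.0967 -0.034   0.059 ]
[0.0967 0.0328 0.0591]
[-0.0182 -0.0353  0.0589]
[-0.0182  0.034   0.059 ]
```

```bash
python3 -m jog '[[[0,-2,0],[0,0,0],0],[[0,-3,0],[0,0,0.0114],0],[[0,-3.5,0],[0,0,0.0114],0],[[-0.4,-3.5,0],[0,0,0.0114],0],[[-0.4,-3.5,0],[0,0,0.0114],0],[[-0.4,-3.5,0],[0,0,0.0114],0],[[-0.4,-3.5,0],[0,0,0.0114],0],[[-0.4,-3.5,0],[0,0,0.0114],0],[[-0.4,-3.5,0],[0,0,0.0114],0],[[-0.4,-3.2,-1],[0,0,0.0114],0],[[0,-1.8,-1.5],[0,0,0.0114],0],[[0,-0.5,-2],[0,0,0],0]]'; python3 -m jog '[[[0,0,-2.5],[0,0,0],0],[[0,0,-2.5],[0,0,0],0],[[0,0,-2],[0,0,0],0],[[0,0,-1.5],[0,0,0],0],[[0,0,-1],[0,0,0],0],[[0,0,0],[0,0,0],0],[[0,0,0],[0,0,0],0]]'
python3 - <<'E'
from h import *
import pickle
s=snap("wrist");pickle.dump(s,open("w5.pkl","wb"));save(s,"w5.png",k=1.4)
E
```

```text
time_s: 6.38
tcp_pos: [0.4326, -0.2905, 0.1779]
ee_rot: [[0.997, 0.073, 0.003], [0.073, -0.997, -0.003], [0.003, 0.003, -1.0]]
force: [0.8, -0.3, -2.3]
opening: 0.0115
grip_force: 59.9
time_s: 6.97
tcp_pos: [0.4313, -0.2866, 0.0821]
ee_rot: [[0.997, 0.075, -0.001], [0.075, -0.997, 0.001], [-0.001, -0.001, -1.0]]
force: [-0.2, 0.0, -1.3]
opening: 0.0113
grip_force: 59.8
```

View pics/w5.png

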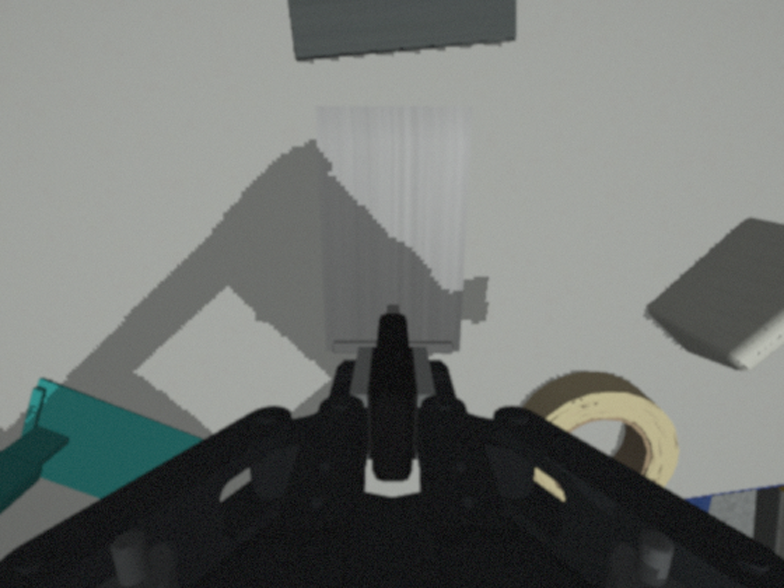

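The picture shows the plate's rear edge from (298,60) to (515,38), just ahead of the blade tip (317..472,107).

Run:
```python
from h import *
import pickle
s=pickle.load(open("w5.pkl","rb"));o=s["obs"];R=np.array(o["ee_rot"]);p=np.array(o["tcp_pos"])
for u,v in((298,60),(515,38)):
    for z in(.003,.006):
        w=ray(s,u,v,z);print(w.round(4),((w-p)@R).round(4))
W=world(s);print(W[int(30/1.4),int(400/1.4)],W[60,450],W[120,200])
```

```text
[ 0.547  -0.2324  0.003 ] [ 0.1195 -0.0452  0.0791]
[ 0.5464 -0.2331  0.006 ] [ 0.1188 -0.0446  0.0761]
[ 0.5634 -0.3307  0.003 ] [0.1284 0.0541 0.0789]
[ 0.5625 -0.33    0.006 ] [0.1276 0.0533 0.0759]
[ 0.56237776 -0.27787635  0.00463328] [ 0.54907783 -0.38846998  0.00087009] [ 0.49847663 -0.22356515  0.00099327]
```

```bash
python3 -m jog '[[[0,0,-1],[0,0,0],0],[[0,0,-0.6],[0,0,0],0],[[0,0,-0.3],[0,0,0],0],[[0,0,0],[0,0,0],0],[[0,0,0],[0,0,0],0]]';  python3 -m jog '[[[0,0,-0.15],[0,0,0],0],[[0,0,0],[0,0,0],0],[[0,0,0],[0,0,0],0]]'
```

```text
time_s: 7.43
tcp_pos: [0.4311, -0.2874, 0.0632]
ee_rot: [[0.997, 0.074, -0.0], [0.074, -0.997, 0.0], [-0.0, -0.0, -1.0]]
force: [-1.2, -0.3, -0.6]
opening: 0.0113
grip_force: 59.8
time_s: 7.68
tcp_pos: [0.4313, -0.2877, 0.0626]
ee_rot: [[0.997, 0.075, 0.0], [0.075, -0.997, -0.0], [0.0, 0.0, -1.0]]
force: [-2.2, 0.7, 6.7]
opening: 0.0113
grip_force: 61.0
```

```bash
python3 -m jog '[[[0.5,0.037,0],[0,0,0],0],[[0.5,0.037,0],[0,0,0],0],[[0.5,0.037,0],[0,0,0],0],[[0.5,0.037,0],[0,0,0],0],[[0.5,0.037,0],[0,0,0],0],[[0.5,0.037,0],[0,0,0],0],[[0.5,0.037,0],[0,0,0],0],[[0,0,0],[0,0,0],0]]';  python3 -m jog '[[[0.4,0.03,0],[0,0,0],0],[[0.4,0.03,0],[0,0,0],0],[[0.4,0.03,0],[0,0,0],0],[[0.4,0.03,0],[0,0,0],0],[[0.4,0.03,0],[0,0,0],0],[[0,0,0],[0,0,0],0]]'
python3 - <<'E'
from h import *
import pickle
s=snap("wrist");pickle.dump(s,open("w6.pkl","wb"));save(s,"w6.png",k=1.4)
E
```

```text
time_s: 8.35
tcp_pos: [0.4669, -0.2852, 0.0626]
ee_rot: [[0.997, 0.075, 0.001], [0.075, -0.997, -0.001], [0.001, 0.001, -1.0]]
force: [-0.0, -0.2, 6.1]
opening: 0.0107
grip_force: 60.9
time_s: 8.85
tcp_pos: [0.4865, -0.2837, 0.0626]
ee_rot: [[0.997, 0.075, 0.0], [0.075, -0.997, -0.001], [0.0, 0.001, -1.0]]
force: [-1.4, 0.6, 6.3]
opening: 0.0114
grip_force: 61.0
```

View pics/w6.png

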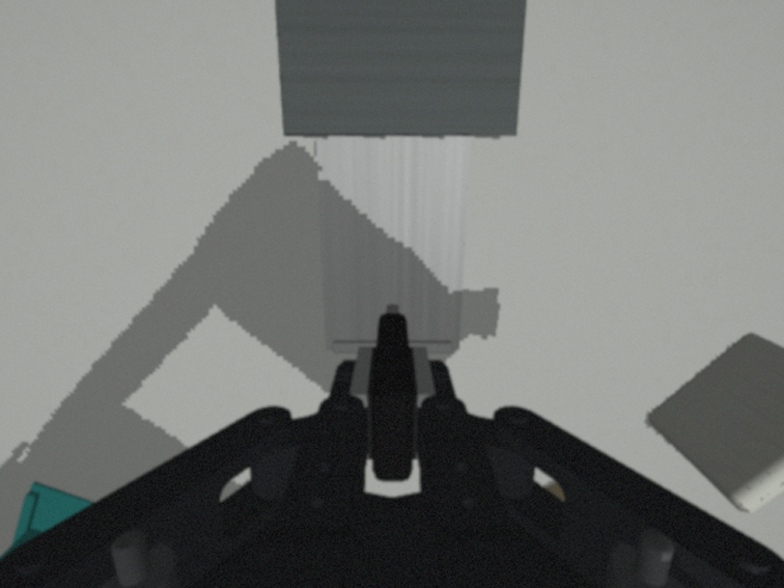

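The picture shows the plate squared to the blade, rear edge (285..517,136), with the blade already about 1 cm under it and centred within 3 mm. Pushing on.

```bash
python3 -m jog '[[[0.4,0.03,0],[0,0,0],0],[[0.5,0.037,0],[0,0,0],0],[[0.5,0.037,0],[0,0,0],0],[[0.5,0.037,0],[0,0,0],0],[[0.5,0.037,0],[0,0,0],0],[[0.5,0.037,0],[0,0,0],0],[[0.5,0.037,0],[0,0,0],0],[[0,0,0],[0,0,0],0]]';  python3 -m jog '[[[0.5,0.037,0],[0,0,0],0],[[0.5,0.037,0],[0,0,0],0],[[0.5,0.037,0],[0,0,0],0],[[0.4,0.03,0],[0,0,0],0],[[0.3,0.022,0],[0,0,0],0],[[0,0,0],[0,0,0],0]]'
python3 - <<'E'
from h import *
import pickle
s=snap("wrist");pickle.dump(s,open("w7.pkl","wb"));save(s,"w7.png",k=1.4)
W=world(s);o=s["obs"];T=(W-np.array(o["tcp_pos"]))@np.array(o["ee_rot"])
g=s["pixels"].astype(int).sum(2)/3
for u in(220,250,282,315,350):
    c=g[:260,u];d=W[:260,u,2];print(u,[(v,int(c[v]),round(float(d[v]),4),round(float(T[v,u,0]),3),round(float(T[v,u,1]),3)) for v in range(60,250,24)])
E
```

```text
time_s: 9.57
tcp_pos: [0.5207, -0.2812, 0.0626]
ee_rot: [[0.997, 0.075, 0.001], [0.075, -0.997, -0.001], [0.0, 0.001, -1.0]]
force: [-0.9, 0.5, 6.9]
opening: 0.0116
grip_force: 61.0
time_s: 10.07
tcp_pos: [0.5418, -0.2795, 0.0626]
ee_rot: [[0.997, 0.075, -0.001], [0.075, -0.997, -0.0], [-0.001, 0.0, -1.0]]
force: [-3.7, -2.4, 7.1]
opening: 0.0109
grip_force: 61.1
220 [(60, 89, 0.008, 0.105, -0.037), (84, 86, 0.0101, 0.092, -0.037), (108, 88, 0.0096, 0.079, -0.038), (132, 59, 0.0106, 0.065, -0.038), (156, 58, 0.0112, 0.05, -0.039), (180, 63, 0.0132, 0.036, -0.04), (204, 119, 0.0012, 0.016, -0.043), (228, 119, 0.0015, -0.001, -0.044)]
250 [(60, 88, 0.0079, 0.105, -0.019), (84, 84, 0.0092, 0.092, -0.02), (108, 90, 0.0103, 0.079, -0.02), (132, 90, 0.01, 0.065, -0.02), (156, 63, 0.0117, 0.05, -0.02), (180, 58, 0.0123, 0.035, -0.021), (204, 114, 0.0032, 0.017, -0.022), (228, 110, 0.003, -0.0, -0.023)]
282 [(60, 87, 0.0075, 0.105, -0.001), (84, 86, 0.0095, 0.092, -0.001), (108, 90, 0.0099, 0.079, -0.001), (132, 89, 0.0112, 0.065, -0.001), (156, 90, 0.0125, 0.05, -0.001), (180, 61, 0.0136, 0.036, -0.001), (204, 113, 0.0036, 0.017, -0.0), (228, 22, 0.0383, 0.013, -0.001)]
315 [(60, 85, 0.0071, 0.105, 0.019), (84, 87, 0.0097, 0.092, 0.019), (108, 91, 0.0112, 0.079, 0.019), (132, 94, 0.0106, 0.065, 0.02), (156, 90, 0.012, 0.05, 0.02), (180, 92, 0.0137, 0.036, 0.02), (204, 113, 0.003, 0.017, 0.022), (228, 107, 0.0043, 0.0, 0.022)]
350 [(60, 87, 0.0078, 0.105, 0.039), (84, 88, 0.0087, 0.092, 0.04), (108, 88, 0.0104, 0.079, 0.04), (132, 92, 0.0121, 0.065, 0.041), (156, 91, 0.0116, 0.05, 0.042), (180, 93, 0.0132, 0.036, 0.042), (204, 138, 0.0008, 0.016, 0.046), (228, 119, 0.0008, -0.001, 0.048)]
```

```bash
python3 -m jog '[[[0.4,0.03,0],[0,0,0],0],[[0.4,0.03,0],[0,0,0],0],[[0.2,0.015,0],[0,0,0],0],[[0,0,0],[0,0,0],0]]';  python3 -m jog '[[[0.2,0.015,0],[0,0,0],0],[[0.2,0.015,0],[0,0,0],0],[[0,0,0],[0,0,0],0],[[0,0,0],[0,0,0],0]]'
python3 - <<'E'
from h import *
import pickle
s=snap("wrist");pickle.dump(s,open("w8.pkl","wb"))
W=world(s);o=s["obs"];T=(W-np.array(o["tcp_pos"]))@np.array(o["ee_rot"])
for u in(240,260,305,325):
    d=W[:260,u,2];v=max(v for v in range(100,230) if d[v]>.0075 and d[v]<.02 ) ;print(u,v,T[v,u].round(4),W[v,u].round(4),[W[k,u,2].round(4) for k in(50,100,150)])
for v in(60,100,140): 
    us=[u for u in range(180,400) if .005<W[v,u,2]<.02];print(v,T[v,us[0]].round(4),T[v,us[-1]].round(4))
E
```

```text
time_s: 10.45
tcp_pos: [0.5517, -0.2788, 0.0626]
ee_rot: [[0.997, 0.075, -0.001], [0.075, -0.997, -0.0], [-0.001, 0.0, -1.0]]
force: [-4.3, -1.0, 8.0]
opening: 0.0114
grip_force: 61.2
time_s: 10.78
tcp_pos: [0.5557, -0.2785, 0.0626]
ee_rot: [[0.997, 0.075, -0.001], [0.075, -0.997, -0.0], [-0.001, 0.0, -1.0]]
force: [-3.5, -1.3, 5.9]
opening: 0.0113
grip_force: 61.2
240 207 [ 0.017  -0.0281  0.0519] [ 0.5705 -0.2492  0.0107] [np.float64(0.0167), np.float64(0.01), np.float64(0.0095)]
260 207 [ 0.0166 -0.0151  0.0534] [ 0.5711 -0.2622  0.0092] [np.float64(0.0167), np.float64(0.01), np.float64(0.0089)]
305 207 [0.0165 0.0148 0.0538] [ 0.5732 -0.292   0.0088] [np.float64(0.0172), np.float64(0.0095), np.float64(0.0081)]
325 207 [0.0165 0.028  0.0538] [ 0.5742 -0.3052  0.0088] [np.float64(0.0172), np.float64(0.0089), np.float64(0.0098)]
60 [ 0.1056 -0.0602  0.0575] [0.1056 0.067  0.0572]
100 [ 0.0832 -0.0483  0.0528] [0.0833 0.051  0.0544]
140 [ 0.0598 -0.0485  0.054 ] [0.0599 0.0507 0.0527]
```

```bash
python3 -m jog '[[[0.15,0.011,0],[0,0,0],0],[[0.15,0.011,0],[0,0,0],0],[[0,0,0.1],[0,0,0],0],[[0,0,0.3],[0,0,0],0],[[0,0,0.5],[0.0007,-0.01,0],0],[[0,0,0.6],[0.0007,-0.01,0],0],[[0,0,0.5],[0.0007,-0.01,0],0],[[0,0,0.3],[0.0007,-0.01,0],0],[[0,0,0],[0,0,0],0],[[0,0,0],[0,0,0],0]]'
cat > chk.py <<'E'
from h import *
import sys
s=snap("wrist")
if len(sys.argv)>1: save(s,sys.argv[1],k=1.4)
W=world(s);o=s["obs"];T=(W-np.array(o["tcp_pos"]))@np.array(o["ee_rot"])
g=s["pixels"].astype(int).sum(2)/3
m=(T[...,2]>.046)&(T[...,2]<.0565)&(abs(T[...,1])<.07)&(T[...,0]>.013)&(T[...,0]<.12)&(g<140)
n,l,st,_=cv2.connectedComponentsWithStats(m.astype(np.uint8));i=1+st[1:,4].argmax();P=T[l==i]
print("plate in tool",cv2.minAreaRect((P[:,:2]*1000).astype(np.float32)),np.median(P,0))
A=np.c_[P[:,:2],np.ones(len(P))];print("plane",np.linalg.lstsq(A,P[:,2],rcond=None)[0])
E
python3 chk.py
```

```text
time_s: 11.67
tcp_pos: [0.5592, -0.2781, 0.0852]
ee_rot: [[0.996, 0.074, 0.041], [0.074, -0.997, 0.003], [0.041, 0.001, -0.999]]
force: [0.0, 0.8, -4.3]
opening: 0.0113
grip_force: 59.6
plate in tool ((57.613224029541016, 1.5706443786621094), (100.69764709472656, 89.2113265991211), 89.99286651611328) [0.06181835 0.00149444 0.05323731]
plane [ 0.00413016 -0.00298822  0.05299689]
```

```bash
python3 -m jog '[[[0,0,0.5],[0,0,0],0],[[0,0,1],[0,0,0],0],[[0,0,1.2],[0,0,0],0],[[-0.3,0,1.2],[0,0,0],0],[[-0.6,0.2,1.2],[0,0,0],0],[[-1,0.6,1.2],[0,0,0],0],[[-1.3,1,0.9],[0,0,0],0],[[-1.4,1.4,0.5],[0,0,-0.01],0],[[-1.4,1.8,0.3],[0,0,-0.015],0],[[-1.4,2,0],[0,0,-0.02],0],[[-1.4,2,0],[0,0,-0.02],0],[[-1.2,2,0],[0,0,-0.02],0]]';python3 -m jog '[[[-0.9,2.1,0],[0,0,-0.02],0],[[-0.6,2.2,0],[0,0,-0.02],0],[[-0.3,2.2,0],[0,0,-0.02],0],[[0,2.2,0],[0,0,-0.02],0],[[0,2.2,0],[0,0,-0.02],0],[[0,2.2,0],[0,0,-0.02],0],[[0,2.2,0],[0,0,-0.02],0],[[0,2,0],[0,0,-0.016],0],[[0,1.6,0],[0,0,0],0],[[0,1.2,0],[0,0,0],0],[[0,0.7,0],[0,0,0],0],[[0,0.3,0],[0,0,0],0]]'; python3 -m jog '[[[0,0,0],[0,0,0],0],[[0,0,0],[0,0,0],0]]'; python3 chk.py w9.png
```

```text
time_s: 12.72
tcp_pos: [0.4578, -0.167, 0.166]
ee_rot: [[0.999, -0.012, 0.041], [-0.012, -1.0, -0.001], [0.041, 0.001, -0.999]]
force: [0.7, 0.2, -3.2]
opening: 0.011
grip_force: 59.5
time_s: 13.72
tcp_pos: [0.4411, 0.0439, 0.1657]
ee_rot: [[0.986, -0.164, 0.041], [-0.164, -0.986, -0.007], [0.041, -0.0, -0.999]]
force: [-0.9, 0.9, -3.3]
opening: 0.0115
grip_force: 59.6
time_s: 13.88
tcp_pos: [0.4413, 0.0427, 0.1651]
ee_rot: [[0.985, -0.165, 0.04], [-0.165, -0.986, -0.007], [0.041, 0.0, -0.999]]
force: [0.1, 0.1, -3.8]
opening: 0.012
grip_force: 59.5
plate in tool ((57.343505859375, 1.7632865905761719), (88.85415649414062, 100.37220001220703), 0.11851070821285248) [0.0619025  0.00170509 0.05314946]
plane [ 0.00446969 -0.00327443  0.05289666]
```

View pics/w9.png

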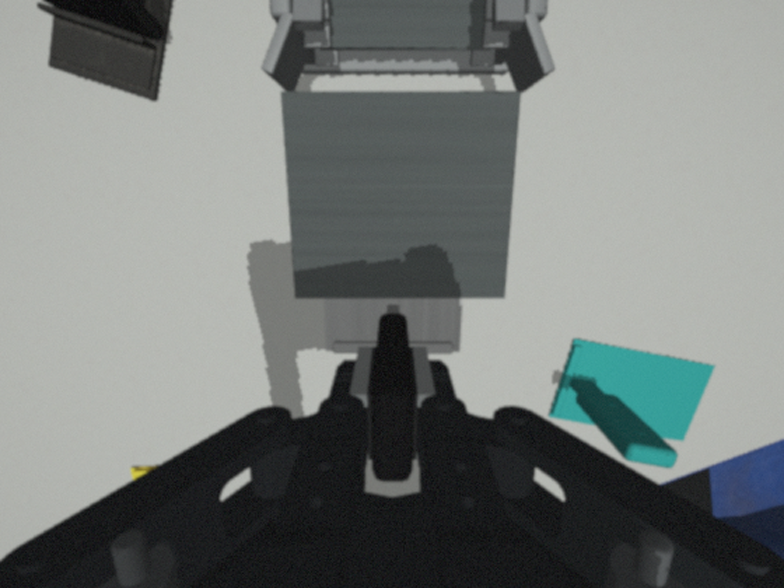

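The picture shows the plate square on the blade, front edge (281..520,92), facing the rack mouth with the flare tips at (265,68) and (552,68). Checking the lateral line.

Run:
```python
from h import *
import pickle
s=snap("wrist");save(s,"w10.png",(180,0,405,80),3.5);pickle.dump(s,open("w10.pkl","wb"))
W=world(s);z=W[...,2];o=s["obs"]
O=np.array([.625,.0067]);th=np.radians(-9.5);b=np.array([np.cos(th),np.sin(th)]);n=np.array([-b[1],b[0]])
D=W[...,:2]-O;X=D@b;Y=D@n
m=(z>.079)&(z<.092)&(abs(Y)<.08)&(X<-.0505)&(X>-.08);m[70:]=0
for sg in(1,-1):
    k=m&(Y*sg>.03);print(sg,k.sum(),X[k].min(),X[k].max(),Y[k].min(),Y[k].max(),np.median(z[k]))
for x0 in(-.065,-.06,-.055):
    k=m&(abs(X-x0)<.0015);print(x0,np.median(Y[k&(Y>0)]),np.median(Y[k&(Y<0)]))
p=np.array(o["tcp_pos"]);R=np.array(o["ee_rot"]);c=p+R@[.0575,.0017,.0591];d=c[:2]-O
print("plate centre rack frame",d@b,d@n,c[2],"yaw",np.degrees(np.arctan2(R[1,0],R[0,0])))
```

```text
1 454 -0.06982284398328417 -0.05050187195843029 0.054407003608210956 0.06863246108218525 0.08628224916509253
-1 478 -0.0696963364418463 -0.05053610838054536 -0.06985823047253162 -0.05546915513482841 0.08639316401136682
-0.065 0.06325216764127459 -0.06406325861033633
-0.06 0.0608772516721674 -0.06159533953128249
-0.055 0.058391113672314726 -0.05925533403066325
plate centre rack frame -0.12725435241388106 0.003247554750769923 0.10829264141648415 yaw -9.54085270462176
```

View pics/w10.png

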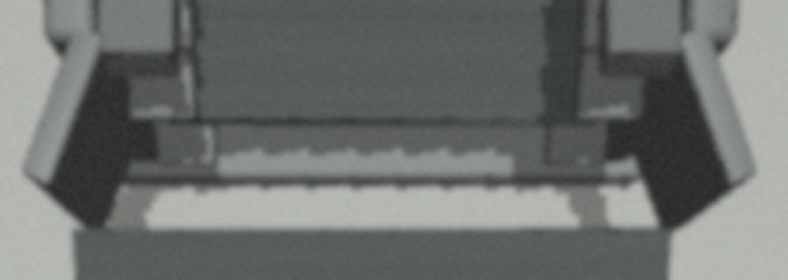

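```bash
python3 -m jog '[[[-0.2,0,-0.3],[0,0,0],0],[[-0.3,0,-0.6],[0.0016,0.01,0],0],[[-0.3,-0.1,-0.8],[0.0016,0.01,0],0],[[-0.25,-0.1,-0.8],[0.0016,0.01,0],0],[[0,0,-0.7],[0.0016,0.01,0],0],[[0,0,-0.5],[0,0,0],0],[[0,0,-0.3],[0,0,0],0],[[0,0,-0.1],[0,0,0],0],[[0,0,0],[0,0,0],0],[[0,0,0],[0,0,0],0]]'
cat >> chk.py <<'E'
O=np.array([.625,.0065]);th=np.radians(-9.5);b=np.array([np.cos(th),np.sin(th)]);n=np.array([-b[1],b[0]])
q=cv2.minAreaRect((P[:,:2]*1000).astype(np.float32));p=np.array(o["tcp_pos"]);R=np.array(o["ee_rot"]);c=p+R@[q[0][0]/1000,q[0][1]/1000,np.median(P[:,2])+.006];d=c[:2]-O
print("plate centre rack frame",d@b,d@n,"underside",c[2],"yaw",np.degrees(np.arctan2(R[1,0],R[0,0])),"pitch",R[2,0])
E
python3 chk.py
```

```text
time_s: 14.82
tcp_pos: [0.4309, 0.0411, 0.1238]
ee_rot: [[0.986, -0.165, -0.0], [-0.165, -0.986, -0.0], [-0.0, 0.0, -1.0]]
force: [-0.2, -0.1, -2.7]
opening: 0.0113
grip_force: 59.5
plate in tool ((57.36018371582031, 1.7004165649414062), (100.7575912475586, 88.69307708740234), 89.9955062866211) [0.06186963 0.00173607 0.05321064]
plane [ 0.00416863 -0.00370488  0.052967  ]
plate centre rack frame -0.13983597129974787 0.0003918743877799531 underside 0.06462206975282636 yaw -9.514741359258501 pitch -0.00014872268909634322
```

```bash
python3 -m jog '[[[0.39,-0.066,0],[0,0,0],0],[[0.79,-0.132,0],[0,0,0],0],[[0.79,-0.132,0],[0,0,0],0],[[0.79,-0.132,0],[0,0,0],0],[[0.79,-0.132,0],[0,0,0],0],[[0.79,-0.132,0],[0,0,0],0],[[0.79,-0.132,0],[0,0,0],0],[[0.6,-0.1,0],[0,0,0],0],[[0.3,-0.05,0],[0,0,0],0],[[0,0,0],[0,0,0],0]]'; python3 chk.py
```

```text
time_s: 15.7
tcp_pos: [0.492, 0.0308, 0.1237]
ee_rot: [[0.986, -0.166, 0.0], [-0.166, -0.986, -0.0], [0.0, 0.0, -1.0]]
force: [-0.1, -0.1, -3.3]
opening: 0.0114
grip_force: 59.5
plate in tool ((57.35335922241211, 1.6244010925292969), (100.39460754394531, 88.7142562866211), 89.97837829589844) [0.06065035 0.00179365 0.05322112]
plane [ 0.00382663 -0.00374641  0.0530032 ]
plate centre rack frame -0.07779206372107142 0.0003409347796578994 underside 0.06454088091794968 yaw -9.531511423283561 pitch 0.0002511994935660094
```

```bash
python3 -m jog '[[[0.39,-0.066,0],[0,0,0],0],[[0.59,-0.1,0],[0,0,0],0],[[0.79,-0.132,0],[0,0,0],0],[[0.79,-0.132,0],[0,0,0],0],[[0.79,-0.132,0],[0,0,0],0],[[0.79,-0.132,0],[0,0,0],0],[[0.79,-0.132,0],[0,0,0],0],[[0.59,-0.1,0],[0,0,0],0],[[0.49,-0.08,0],[0,0,0],0],[[0.39,-0.066,0],[0,0,0],0],[[0.2,-0.033,0],[0,0,0],0],[[0,0,0],[0,0,0],0]]'; python3 chk.py
```

```text
time_s: 16.75
tcp_pos: [0.5574, 0.0199, 0.1237]
ee_rot: [[0.986, -0.165, -0.0], [-0.165, -0.986, -0.0], [-0.0, 0.0, -1.0]]
force: [0.1, -0.5, -3.8]
opening: 0.0116
grip_force: 59.5
plate in tool ((57.913063049316406, 1.7560882568359375), (99.8982162475586, 89.80415344238281), 89.98885345458984) [0.06130815 0.00264967 0.05321371]
plane [ 0.00366078 -0.00358263  0.05297154]
plate centre rack frame -0.010991631421286192 0.0002287196593201018 underside 0.06450825522589732 yaw -9.523240068315813 pitch -0.00023700583620473687
```

```bash
J="python3 -m jog"; python3 -m jog '[[[0.3,-0.05,0],[0,0,0],0],[[0.3,-0.05,0],[0,0,0],0],[[0.2,-0.033,0],[0,0,0],0],[[0,0,0],[0,0,0],0],[[0,0,0],[0,0,0],0]]' | grep -E 'tcp|force'; python3 -m jog '[[[0.2,-0.033,0],[0,0,0],0],[[0,0,0],[0,0,0],0]]'| grep -E 'tcp|force';python3 -m jog '[[[0.2,-0.033,0],[0,0,0],0],[[0,0,0],[0,0,0],0]]'| grep -E 'tcp|force';python3 -m jog '[[[0.2,-0.033,0],[0,0,0],0],[[0,0,0],[0,0,0],0]]'| grep -E 'tcp|force'; python3 chk.py
```

```text
tcp_pos: [0.5651, 0.0186, 0.1238]
force: [-0.2, -0.0, -4.5]
grip_force: 59.5
tcp_pos: [0.5673, 0.0182, 0.1238]
force: [-0.0, 0.2, -2.5]
grip_force: 59.5
tcp_pos: [0.5695, 0.0179, 0.1238]
force: [-0.3, -0.7, -3.2]
grip_force: 59.5
tcp_pos: [0.5712, 0.0176, 0.1237]
force: [0.6, -0.0, -3.1]
grip_force: 59.6
plate in tool ((57.374732971191406, 2.7291488647460938), (83.72616577148438, 88.73590087890625), 89.97417449951172) [0.06247143 0.00266889 0.05321189]
plane [ 0.00026762 -0.00378724  0.05311832]
plate centre rack frame 0.002402522541523685 -0.0007130402043879986 underside 0.06448403589406285 yaw -9.522965174246334 pitch -0.0005322838233568881
```

```bash
for i in 1 2; do python3 -m jog '[[[0.2,-0.033,0],[0,0,0],0],[[0,0,0],[0,0,0],0]]' | grep -E 'tcp|force'; python3 chk.py | grep -v plane; done; cp chk.py chk2.py
python3 - <<'E'
from h import *
s=snap("wrist");W=world(s);o=s["obs"];T=(W-np.array(o["tcp_pos"]))@np.array(o["ee_rot"])
for u in(240,260,305,325):
    v=max(v for v in range(100,240) if .045<T[v,u,2]<.0562 and T[v,u,0]>.005);print(u,v,T[v,u].round(4))
save(s,"w11.png",k=1.4)
E
```

```text
tcp_pos: [0.5731, 0.0173, 0.1237]
force: [0.7, 0.1, -3.5]
grip_force: 59.5
plate in tool ((56.384056091308594, 2.736591339111328), (83.91873168945312, 86.76454162597656), 89.9996109008789) [0.06126633 0.0027106  0.05324937]
plate centre rack frame 0.0033400027575046045 -0.0007276496231553378 underside 0.06440598263272304 yaw -9.525412534462104 pitch -0.0006750409544217775
tcp_pos: [0.5752, 0.0169, 0.1237]
force: [-0.7, -0.1, -3.8]
grip_force: 59.5
plate in tool ((55.24893569946289, 2.592498779296875), (84.53059387207031, 83.50191497802734), 0.055142004042863846) [0.06004247 0.00266676 0.05324712]
plate centre rack frame 0.004337185473739162 -0.0005594970511900932 underside 0.06445001925460109 yaw -9.523375742300859 pitch -0.0004584941076358879
240 219 [ 0.0078 -0.0283  0.0535]
260 219 [ 0.0077 -0.0149  0.0539]
305 219 [0.0078 0.0152 0.0533]
325 219 [0.0077 0.0287 0.0537]
```

```bash
cat > rear.py <<'E'
from h import *
s=snap("wrist");W=world(s);o=s["obs"];p=np.array(o["tcp_pos"]);R=np.array(o["ee_rot"]);T=(W-p)@R
O=np.array([.625,.0065]);th=np.radians(-9.5);b=np.array([np.cos(th),np.sin(th)])
out=[]
for u in(235,240,245,255,260,305,315,325):
    v=max(v for v in range(100,240) if .045<T[v,u,2]<.0562 and T[v,u,0]>-.005);out.append((T[v,u,0],(W[v,u,:2]-O)@b))
print("rear edge tool x, rack x+45:",np.round(np.median(out,0)+[0,.045],4),np.round([a[0] for a in out],4))
E
python3 rear.py; for i in 1 ; do python3 -m jog '[[[0.1,-0.016,0],[0,0,0],0],[[0.1,-0.017,0],[0,0,0],0],[[0,0,0],[0,0,0],0]]' | grep -E 'tcp|force'; python3 rear.py; done
```

```text
rear edge tool x, rack x+45: [0.0079 0.002 ] [0.0081 0.008  0.0077 0.0078 0.0079 0.0078 0.0081 0.0079]
tcp_pos: [0.5757, 0.0168, 0.1234]
force: [-3.3, 0.8, -3.2]
grip_force: 59.7
rear edge tool x, rack x+45: [0.007  0.0015] [0.007  0.0066 0.0069 0.007  0.0068 0.0071 0.0073 0.0073]
```

```bash
python3 -m jog '[[[0.2,-0.033,0],[0,0,0],0],[[0,0,0],[0,0,0],0],[[0,0,0],[0,0,0],0]]' | grep -E 'tcp|force'; python3 rear.py;  python3 -m jog '[[[0,0,-0.1],[0,0,0],0],[[0,0,-0.1],[0,0,0],0],[[0,0,-0.1],[0,0,0],0],[[0,0,-0.1],[0,0,0],0],[[0,0,0],[0,0,0],0],[[0,0,0],[0,0,0],0]]' | grep -E 'tcp|force'; python3 rear.py
```

```text
tcp_pos: [0.5761, 0.0168, 0.123]
force: [-6.6, 1.1, -1.5]
grip_force: 60.0
rear edge tool x, rack x+45: [0.0072 0.0019] [0.0068 0.0069 0.0073 0.0073 0.0072 0.0073 0.0072 0.007 ]
tcp_pos: [0.5761, 0.0168, 0.1192]
force: [-7.1, 1.7, 1.0]
grip_force: 60.1
rear edge tool x, rack x+45: [0.0075 0.0022] [0.0071 0.0075 0.0073 0.0075 0.0076 0.0077 0.0072 0.0075]
```

```bash
python3 -m jog '[[[0,0,-0.2],[0,0,0],0],[[-0.1,0.017,-0.2],[0,0,0],0],[[-0.2,0.033,-0.2],[0,0,0],0],[[0,0,-0.1],[0,0,0],0],[[0,0,0],[0,0,0],0],[[0,0,0],[0,0,0],0]]' | grep -E 'tcp|force'
python3 - <<'E'
from h import *
s=snap("wrist");W=world(s);O=np.array([.625,.0065]);th=np.radians(-9.5);b=np.array([np.cos(th),np.sin(th)]);n=np.array([-b[1],b[0]])
D=W[...,:2]-O;X=D@b;Y=D@n;z=W[...,2]
m=(abs(X)<.035)&(abs(Y)<.035)&(z>.055)&(z<.08);print("plate top z",np.median(z[m]),np.percentile(z[m],[5,95]))
E
```

```text
tcp_pos: [0.5756, 0.0169, 0.1126]
force: [-4.9, 1.2, -1.8]
grip_force: 59.9
plate top z 0.06901214493859058 [0.0679459  0.07006624]
```

The plate top stays at 68-69 mm with the blade 1 cm below, so it rests on the ledges. Drawing out.

```bash
python3 -m jog '[[[-0.3,0.05,0],[0,0,0],0],[[-0.5,0.083,0],[0,0,0],0],[[-0.79,0.132,0],[0,0,0],0],[[-0.79,0.132,0],[0,0,0],0],[[-0.79,0.132,0],[0,0,0],0],[[-0.79,0.132,0],[0,0,0],0],[[-0.99,0.166,0],[0,0,0],0],[[-1.48,0.249,0],[0,0,0],0],[[-1.97,0.331,0],[0,0,0],0],[[-1.97,0.331,0],[0,0,0],0],[[-1.97,0.331,0],[0,0,0],0],[[-1.97,0.331,0],[0,0,0],0]]'; python3 -m jog '[[[-1,0.166,0],[0,0,0],0],[[0,0,0],[0,0,0],0],[[0,0,0],[0,0,0],0]]' | grep -E 'tcp|force'
python3 - <<'E'
from h import *
s=snap("wrist");save(s,"w12.png",k=1.4);W=world(s);O=np.array([.625,.0065]);th=np.radians(-9.5);b=np.array([np.cos(th),np.sin(th)]);n=np.array([-b[1],b[0]])
D=W[...,:2]-O;X=D@b;Y=D@n;z=W[...,2]
m=(X<.05)&(X>-.1)&(abs(Y)<.038)&(z>.06)&(z<.076)
print(m.sum(),"front",np.percentile(X[m],[.5,2,99.5]),"z",np.median(z[m]))
for u in(240,260,280,300): 
    k=m[:,u]; print(u,X[k,u].min().round(4) if k.any() else None)
E
```

```text
time_s: 21.0
tcp_pos: [0.4313, 0.041, 0.1129]
ee_rot: [[0.986, -0.165, -0.0], [-0.165, -0.986, -0.0], [-0.0, 0.0, -1.0]]
force: [0.0, -0.0, -0.8]
opening: 0.0116
grip_force: 59.9
tcp_pos: [0.4233, 0.0425, 0.1131]
force: [1.6, 0.1, -1.3]
grip_force: 59.9Traceback (most recent call last):
  File "<stdin>", line 5, in <module>
    return _quantile_unchecked(
        a, q, axis, out, overwrite_input, method, keepdims, weights)
    return _ureduce(a,
                    func=_quantile_ureduce_func,
    ...<5 lines>...
                    overwrite_input=overwrite_input,
                    method=method)
    r = func(a, **kwargs)
    result = _quantile(arr,
                       quantiles=q,
    ...<2 lines>...
                       out=out,
                       weights=wgt)
    slices_having_nans = np.isnan(arr[-1, ...])
                                  ~~~^^^^^^^^^
IndexError: index -1 is out of bounds for axis 0 with size 0
```

View pics/w12.png

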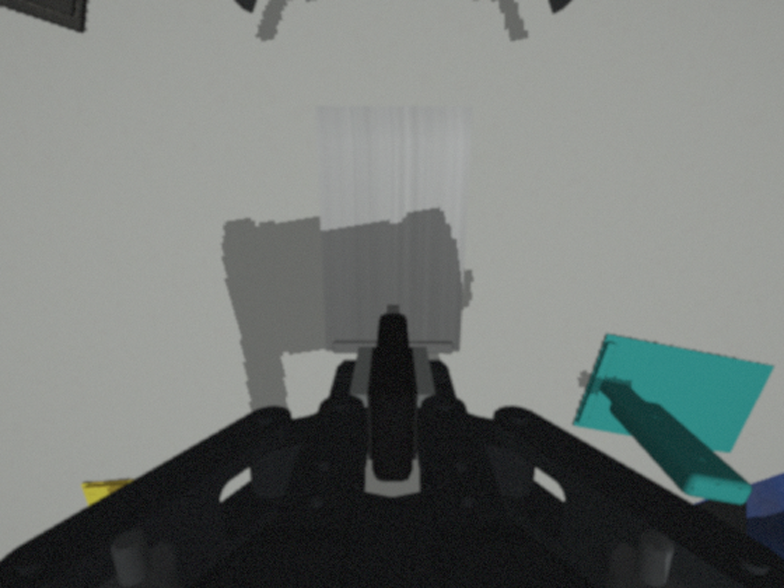

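The picture shows the blade (317..472,107) out and empty, with free bench below it. I have now viewed 14 pictures, which is over the limit of 10, so I will use numbers only from here. Setting the lifter down here.

```bash
python3 -m jog '[[[0,0,-0.6],[0,0,0],0],[[0,0,-1.2],[0,0,0],0],[[0,0,-1.2],[0,0,0],0],[[0,0,-1],[0,0,0],0],[[0,0,-0.5],[0,0,0],0],[[0,0,-0.3],[0,0,0],0],[[0,0,0],[0,0,0],0],[[0,0,0],[0,0,0],0]]' | grep -E 'tcp|force';python3 -m jog '[[[0,0,-0.1],[0,0,0],0],[[0,0,-0.1],[0,0,0],0],[[0,0,0],[0,0,0],0],[[0,0,0],[0,0,0],0]]'
```

```text
tcp_pos: [0.4234, 0.0424, 0.0648]
force: [0.2, 0.1, -1.1]
grip_force: 59.9
time_s: 22.3
tcp_pos: [0.4231, 0.0425, 0.063]
ee_rot: [[0.986, -0.165, 0.0], [-0.165, -0.986, -0.0], [0.0, 0.0, -1.0]]
force: [-0.4, -0.4, -0.9]
opening: 0.0115
grip_force: 59.9
```

```bash
python3 -m jog '[[[0,0,-0.08],[0,0,0],0],[[0,0,0],[0,0,0],0],[[0,0,0],[0,0,0],0]]' | grep -E 'tcp|force'; python3 -m jog '[[[0,0,0],[0,0,0],0.3],[[0,0,0],[0,0,0],0.6],[[0,0,0],[0,0,0],1],[[0,0,0],[0,0,0],1],[[0,0,0],[0,0,0],1],[[0,0,0],[0,0,0],1],[[0,0,0],[0,0,0],1],[[0,0,0],[0,0,0],1]]'
```

```text
tcp_pos: [0.4231, 0.0424, 0.0626]
force: [-2.5, -1.4, 7.5]
grip_force: 61.2
time_s: 23.22
tcp_pos: [0.4229, 0.0425, 0.0619]
ee_rot: [[0.986, -0.165, -0.001], [-0.165, -0.986, -0.0], [-0.001, 0.0, -1.0]]
force: [-0.5, -0.0, 0.4]
opening: 0.0855
grip_force: 0.0
```

```bash
python3 -m jog '[[[0,0,1],[0,0,0],1],[[0,0,2],[0,0,0],1],[[0,0,3],[0,0,0],1],[[0,0,3],[0,0,0],1],[[0,0,3],[0,0,0],1],[[0,0,3],[0,0,0],1],[[1,0,3],[0,0,0],1],[[1.5,0,3],[0,0,0],1],[[2,0,2],[0,0,0],1],[[2,-0.5,0],[0,0,0],1],[[1,-0.5,0],[0,0,0],1],[[0,0,0],[0,0,0],1]]'
cat > fin.py <<'E'
from h import *
s=snap("wrist");W=world(s);z=W[...,2];g=s["pixels"].astype(int).sum(2)/3
O=np.array([.625,.0065]);th=np.radians(-9.5);b=np.array([np.cos(th),np.sin(th)]);n=np.array([-b[1],b[0]])
D=W[...,:2]-O;X=D@b;Y=D@n
m=(X<.06)&(X>-.1)&(abs(Y)<.032)&(z>.055)&(z<.078)
P=np.c_[X,Y,z][0] if 0 else np.stack([X,Y,z],-1)[m];print(len(P),"plate x range",np.percentile(P[:,0],[.5,99.5]),"z",np.median(P[:,2]))
A=np.c_[P[:,:2],np.ones(len(P))];print("plane",np.linalg.lstsq(A,P[:,2],rcond=None)[0].round(4))
for y in(-.025,0,.025): k=abs(P[:,1]-y)<.003;print(y,P[k,0].min().round(4),P[k,0].max().round(4))
# rack front cheeks / back for reference
k=(z>.08)&(z<.092)&(abs(Y)<.075)&(abs(X)<.09);print("rack x",np.percentile(X[k],[.3,99.7]),"y",np.percentile(Y[k],[.3,99.7]))
k=(z>.08)&(z<.092)&(abs(Y)<.03)&(X>.02);print("back wall top x",np.percentile(X[k],[1,99]) if k.any() else None)
# lifter
L=(z>.088)&(z<.105)&(W[...,0]<.47)&(W[...,0]>.38)&(abs(W[...,1]-.042)<.03);Q=W[L];print("grip",len(Q),cv2.minAreaRect((Q[:,:2]*1000).astype(np.float32)),np.median(Q[:,2]))
for n_ in("top","scene"):
    t=snap(n_);save(t,"end_"+n_+".png");V=world(t)
    for nm,x,y,zz in(("dropper",.669,-.117,.02),("timer",.4557,-.454,.03),("tape",.395,-.408,.012)):
        k=(abs(V[...,0]-x)<.06)&(abs(V[...,1]-y)<.06)&(V[...,2]>zz)&(V[...,2]<.1);
        if k.sum()>20:
            c=cv2.minAreaRect((V[k][:,:2]*1000).astype(np.float32));print(n_,nm,k.sum(),np.round(c[0]),np.round(c[1]))
E
python3 fin.py
```

```text
time_s: 24.22
tcp_pos: [0.4995, 0.0316, 0.2916]
ee_rot: [[0.986, -0.166, 0.0], [-0.166, -0.986, -0.001], [0.0, 0.001, -1.0]]
force: [0.3, -0.3, -0.1]
opening: 0.0854
grip_force: 0.0
5378 plate x range [-0.04323034  0.04620472] z 0.0690363181349132
plane [ 0.0072 -0.0012  0.0691]
-0.025 -0.0433 0.0464
0 -0.0433 0.0465
0.025 -0.0433 0.0464
rack x [-0.06799198  0.05316587] y [-0.06566135  0.06505372]
back wall top x [0.04561319 0.05320486]
grip 238 ((420.8366394042969, 44.21724319458008), (11.018929481506348, 29.593393325805664), 80.41443634033203) 0.09771335708561817
top dropper 116 [659. -84.] [40. 93.]
top timer 189 [ 455. -455.] [32. 70.]
top tape 411 [ 395. -413.] [ 86. 134.]
scene dropper 397 [658. -87.] [ 50. 100.]
scene timer 396 [ 457. -460.] [30. 67.]
scene tape 677 [ 396. -417.] [ 86. 133.]
```

The plate lies flat at slot height and against the back wall. The lifter stands upright on the bench, and I saw no sign that the bystanders were moved. Handing in.

```bash
python3 -c "
from plant import r
print(r.hand_in())"
```

```text
the job is handed in; nothing more can be done
None
```

The job is handed in: the plate measured flat and against the rack's back in the upper slot, the lifter stands blade-flat on the bench in front of the rack, and the dropper, timer and tape roll were not touched; it took about 24 s, but I viewed 14 pictures, over the limit of 10.

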